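Shut the label printer's cover and calibrate it with the two-key chord

TASK

A new label roll is in the label printer: push its raised cover down until it is fully shut, then calibrate it by pressing the two oblong keys on its front ledge together, one fingertip on each, holding both fully down for at least two seconds without a break before letting go of both. Do not press the small round power key between them or raise the cover further, and do not pick up or shift anything else on the desk.

Things in the scene. Friction and masses are not known exactly. Their poses are not given: they have to be found in the camera images.
- printer: Label printer, cream case 200 mm wide (y) x 250 mm deep (x), fixed to the desk. Origin under its middle at desk height; x points to its rear, y to its left for an operator at its front, z up. Along its front is a level ledge 56 mm deep with a dark panel, top 125 mm above the desk, with three keys in a row along y, 99 mm in front of the origin. Behind the ledge is the hinged cover.
- cover (a joint): Angle (rad) of the light-grey cover over the label roll: 0 = fully shut, grows as its front edge rises; starts 0.4 to 0.85. Stiff hinge: stays where it is left; about 2 N at the front edge pushes it down. No catch. Shut, its flat top is 155 mm above the desk, 30 mm above the key ledge.
- cover_edge (a point): Middle of the cover's front top edge: the straight corner, 200 mm long along the printer's y, between the flat hard top and the 48 mm deep front lip. Moves with the cover on an arc about cover_hinge; when shut it is 58 mm in front of the printer's origin and 155 mm up.
- cover_hinge (a point): Middle of the cover's hinge line, level along the printer's y: 118 mm behind the printer's origin, 105 mm up. With the cover shut, cover_edge is 176 mm in front of it and 50 mm above it.
- key_left (a joint): Travel (m) of the left oblong key: 0 = up, 0.005 = fully down. Spring: 2 N to start it, 4 N fully down, comes up by itself when let go.
- key_left_top (a point): Centre of the top of the left oblong key, moves with it. The key is a rounded block 22 mm (printer x) by 26 mm (printer y); its top stands 8 mm proud of the ledge, 133 mm above the desk, 30 mm to the left (+y) of the power key: the two oblong keys are 60 mm apart between centres.
- key_right (a joint): Travel (m) of the right oblong key, same as the left one: 0 = up, 0.005 = fully down, 2 N to start, 4 N fully down.
- key_right_top (a point): Centre of the top of the right oblong key, same shape and height as the left one, 30 mm to the right (-y) of the power key.
- power_key (a joint): Travel (m) of the small round power key between the two oblong keys: 0 = up, 0.003 = fully down. Leave it alone.
- power_key_top (a point): Centre of the top of the power key: round, 14 mm diameter, 4 mm proud of the ledge (129 mm above the desk), mid-way between the oblong keys.
- label_roll: Spare roll of labels standing on its flat face, 96 mm outside diameter, 38 mm bore, 58 mm tall. Loose on the desk; origin at the centre of its underside. A bystander.
- pump_bottle: White hand-sanitiser bottle with a pump head, 58 mm diameter, 139 mm tall. Loose on the desk; origin at the centre of its underside. A bystander.
- calculator: Desk calculator lying flat, 155 x 105 x 20 mm. Loose on the desk; origin at the centre of its underside. A bystander.
- marker: Marker pen lying flat, 126 mm long along its x axis, 16 mm thick. Loose on the desk; origin at the centre of its underside. A bystander.
- stapler: Stapler, 130 mm long along its x axis, 34 mm wide, 54 mm tall. Loose on the desk; origin at the centre of its underside. A bystander.
- stamp: Rubber stamp with a turned wooden handle, 45 mm square foot, 72 mm tall. Loose on the desk; origin at the centre of its underside. A bystander.
- correction_tape: Correction-tape dispenser lying flat, 86 x 34 x 18 mm. Loose on the desk; origin at the centre of its underside. A bystander.

How it is judged (in metres and radians):
On the way, in this order (a step that is already met when the one before it is completed fails the run):
1. the cover is pushed fully shut (value of joint cover below 0.035 rad), for 0.2 s.
2. with the cover shut, both oblong keys are down together, each under the robot's fingers, for two seconds without a break (value of joint each of key_left, key_right above 0.0035 m and contact force between the fingers and key_left above 0.5 N and contact force between the fingers and key_right above 0.5 N and value of joint cover below 0.035 rad), for 2 s.
At the end, for the whole second after the job is handed in: The cover is shut (within 0.035 rad), all three keys are up again (within 1 mm), and every loose thing is within 20 mm of where it stood (value of joint cover below 0.035 rad and value of joint each of key_left, key_right, power_key below 0.001 m and distance of each of label_roll, pump_bottle, calculator, marker, stapler, stamp, correction_tape from where it was at the start of the episode below 0.02 m); the robot touches nothing.
It fails at once if the power key is pressed (value of joint power_key above 0.0015 m).
It fails at once if one oblong key is pressed down on its own, the other not at all ((value of joint key_left above 0.0035 m and value of joint key_right below 0.0005 m) or (value of joint key_right above 0.0035 m and value of joint key_left below 0.0005 m)).
It fails at once if the cover is raised further open (value of joint cover above 1 rad).
It fails at once if a bystander is picked up or shifted by more than 20 mm (distance of any of label_roll, pump_bottle, calculator, marker, stapler, stamp, correction_tape from where it was at the start of the episode above 0.02 m).
It also fails if it takes over 48 s, if anything falls off the work surface, if the arm or the gripper's body presses on something with over 40 N, if the wrist force passes 120 N, or if a joint passes its speed limit or range.

ROBOT

A 6-joint arm with a two-finger parallel gripper is mounted at the origin on the work surface. World frame = base frame: x ahead of the robot, y to its left, z up, the work surface at z = 0. Lengths are in m, angles in degrees, forces in N, time in s.
With the tool pointing down it reaches from about 0.325 to 0.85 m from the base axis. Payload 15.5 kg.
Tool frame: the origin (TCP) lies at the very end of the fingers, on their centre line; the grasp point (between the pads) lies 19 mm behind it (robot.grip_point_offset is the distance from the TCP to the grasp point, in m); z points along the fingers, y is the direction in which the jaws open and shut (so a half turn about z gives the same grasp; the last joint's range is limited). The gripper opens to 91 mm and grips with 3 to 60 N. Pads are 32 mm wide; open, the fingers measure 118 mm over their backs; the gripper's body (76 mm by 178 mm) begins 60 mm behind the grasp point.
Start: joints at [68.211, 28.281, 77.091, -0, 74.628, -5.472], TCP at [0.176, 0.6, 0.214] pointing down, gripper open.
Joint ranges: [-166.48, 166.48], [-47.26, 123.95], [12.59, 153.08], [-70.14, 250.14], [6.76, 159.57], [-176.63, 176.63]. Speed limits (degrees/s): [108.29, 108.29, 147.25, 172.46, 172.46, 172.46].

INTERFACE

Orientations are given as [roll, pitch, yaw] about the fixed x, y, z axes, in that order (R = Rz(yaw) Ry(pitch) Rx(roll)).
In Python, from bench import robot, let_go, grasp, kinematics, status, viewer, workorder gives the robot as it stands. Calls block until the motion is done:
- robot.movep(position, orientation): joint-space move of the TCP to a pose.
- robot.servo_line(position, max_speed=0.15, frame=None): straight line of the TCP; frame=None keeps the orientation; max_speed is the mean speed in m/s.
- robot.move_j(angles): joint-space move.
- let_go() and grasp(newtons=None): open the fingers fully, or close them until they stop; newtons is the grip in N (None keeps the last).
- robot.sleep(seconds).
- kinematics.inverse_kinematics(position, orientation): joint angles nearest the present ones, or None.
- status.get_obs(): the state.
- viewer.grab_frame(name): name is "scene" or "top" or "wrist"; returns a dict with "img" (384x512x3 uint8, blue, green, red), "depth" (384x512 float32, m along the optical axis (not along the pixel's ray), 0 where there is no reading), "K" (3x3 intrinsics, pixels), "R" (3x3) and "t" (3): a world point X has camera coordinates R X + t; the wrist camera has in their place "T_tool_cam" (4x4, takes a point from camera to tool coordinates, whose origin is the TCP and whose axes are the flange's). Camera axes: x right, y down, z forward; pixel columns grow to the right and rows downward; lengths in m; the calibration is good to about 2 mm. A picture is of the moment at which its call begins: read the wrist's pose just before it.
A pose or a line that the arm cannot do raises robot.Unreachable and nothing moves.
- workorder.hand_in(): hands the job in, once; it reports no verdict.
The state is a dict: "time": time; "joint_pos": joint angles; "qvel": joint speeds; "joint_torque": joint torques, N m; "tool_pos": TCP position; "eef_rot": TCP orientation; "wrist_force": force on the tool from outside, world axes, zero at the start; "torque": the same for the moment, N m; "grip_width": opening from 0.0 (shut) to 1.0 (fully open).
Only numpy, scipy, OpenCV 4.12 (cv2) and the standard library are available. Lean on these libraries where they do the work, as an engineer would, in place of code of your own. Each camera call takes 0.05 s, during which the arm holds its last target.

## Working session

There is one attempt and no reset: what is moved stays moved. The work goes in short steps, each a Python script; the robot and the scene stay as the last script left them, time stands still between calls to the robot, and variables do not carry over. Pictures are saved under pics/ and viewed, and the job is handed in when it is done.

```bash
ls; mkdir -p pics
python3 - <<'E'
from bench import robot,status,viewer
import cv2,numpy as np
o=status.get_obs();print(o)
for n in("scene","top","wrist"):
    f=viewer.grab_frame(n);np.savez(f"pics/{n}0.npz",**f);cv2.imwrite(f"pics/{n}0.png",f["img"])
    print(n,{k:np.round(v,3).tolist() for k,v in f.items() if k not in("img","depth")})
E
```

```text
pics
{'time': 0.0, 'joint_pos': array([ 6.82107157e+01,  2.83159647e+01,  7.71282688e+01, -3.81580455e-04,
        7.46254578e+01, -5.47124400e+00]), 'qvel': array([ 0.02823612, -0.04268555,  0.00109129,  0.01216467, -0.0218652 ,
        0.01802971]), 'joint_torque': array([ 1.90478881e-03, -8.78831434e+01, -3.81832051e+01,  7.08435941e-02,
        5.37780987e-02, -7.89447108e-05]), 'tool_pos': array([0.17545978, 0.59947556, 0.2133198 ]), 'eef_rot': array([-1.79930591e+02, -6.27866721e-03,  1.63682057e+02]), 'wrist_force': array([-0.14509697, -0.10366396,  0.13388274]), 'torque': array([-0.02064922, -0.01087546,  0.0166472 ]), 'grip_width': 0.9994805269784531}
scene {'K': [[469.152, 0.0, 256.338], [0.0, 469.152, 189.042], [0.0, 0.0, 1.0]], 'R': [[0.986, 0.168, -0.011], [0.123, -0.763, -0.635], [-0.115, 0.625, -0.772]], 't': [-0.582, 0.043, 1.225]}
top {'K': [[453.752, 0.0, 249.062], [0.0, 453.752, 185.283], [0.0, 0.0, 1.0]], 'R': [[0.0, -1.0, -0.022], [-0.984, 0.004, -0.178], [0.178, 0.022, -0.984]], 't': [0.08, 0.599, 1.131]}
wrist {'K': [[267.945, 0.0, 254.924], [0.0, 267.945, 189.938], [0.0, 0.0, 1.0]], 'T_tool_cam': [[-0.001, -0.958, -0.288, 0.083], [1.0, -0.001, -0.0, -0.0], [0.0, -0.288, 0.958, -0.172], [0.0, 0.0, 0.0, 1.0]]}
```

View pics/scene0.png

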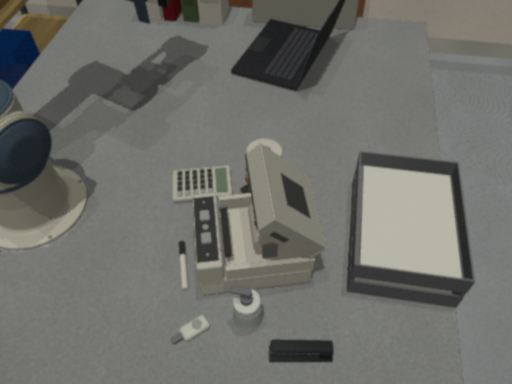

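View pics/top0.png

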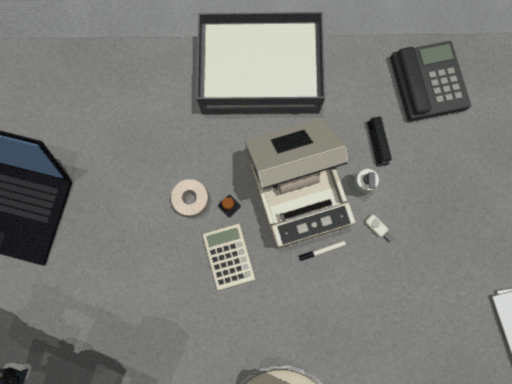

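The top view shows the printer at about (300,190) with its dark key panel at about (314,225). The front faces the robot and the cover is open. I'll zoom in and get the keys by plane casting.

```bash
cat > h.py <<'E'
import numpy as np,cv2
def load(n): return dict(np.load(f"pics/{n}.npz"))
def ray(f,u,v,z):
    d=f["R"].T@np.linalg.solve(f["K"],[u,v,1.]); c=-f["R"].T@f["t"]
    return c+d*(z-c[2])/d[2]
def dep(f,u,v):
    d=f["depth"][int(round(v)),int(round(u))]; return f["R"].T@(np.linalg.solve(f["K"],[u,v,1.])*d-f["t"])
E
python3 - <<'E'
from h import *
t=load("top0");s=load("scene0")
a=cv2.resize(t["img"][105:255,235:385],None,fx=5,fy=5,interpolation=cv2.INTER_CUBIC);cv2.imwrite("pics/tc.png",a[:600+150][:,:][:600] if 0 else cv2.resize(a,(600,600)))
b=cv2.resize(s["img"][140:300,170:330],(600,600),interpolation=cv2.INTER_CUBIC);cv2.imwrite("pics/sc.png",b)
E
```

```text
(no output)
```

View pics/tc.png

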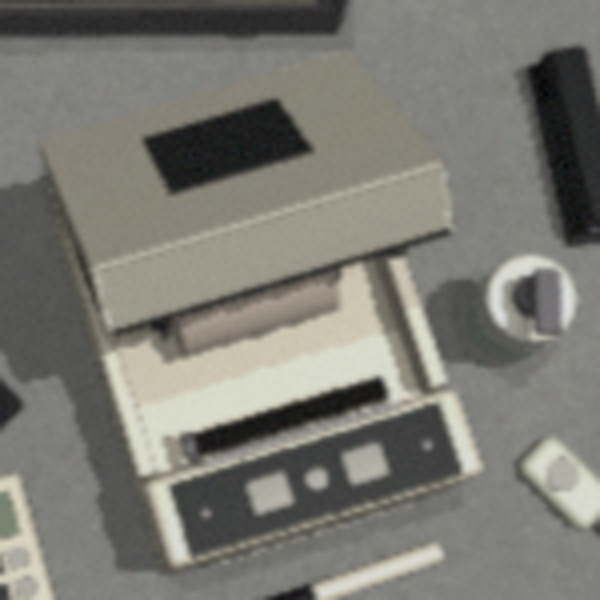

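View pics/sc.png

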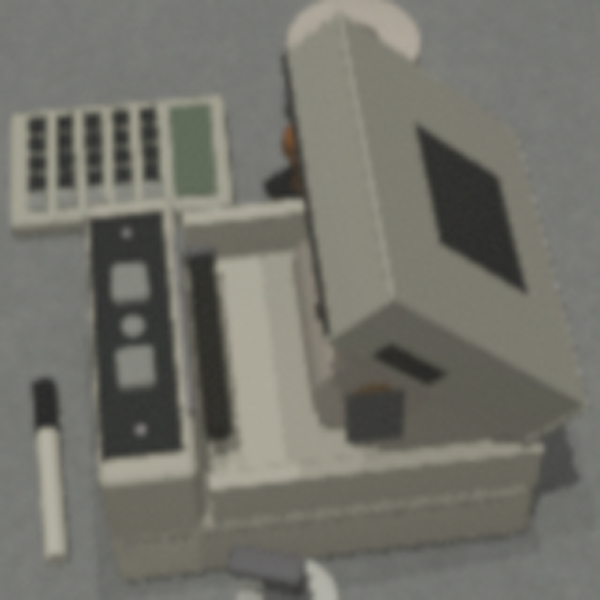

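The crop shows both oblong keys at about (270,492) and (365,465), with the power key at (317,478). The cover front edge runs from (97,268) to (445,165) in the crop.

```bash
cat >> h.py <<'E'
def keys(f,roi):
    x0,y0,x1,y1=roi
    g=cv2.cvtColor(f["img"],cv2.COLOR_BGR2GRAY)[y0:y1,x0:x1]
    g=cv2.resize(g,None,fx=4,fy=4,interpolation=cv2.INTER_CUBIC)
    _,m=cv2.threshold(g,0,255,cv2.THRESH_OTSU)
    n,l,st,c=cv2.connectedComponentsWithStats(m)
    return [(st[i,4]/16,*( (c[i]+.5)/4-.5+[x0,y0])) for i in range(1,n)]
E
python3 - <<'E'
from h import *
for n,roi in(("top0",(291,214,339,237)),("scene0",(196,204,218,254))):
    f=load(n);print(n)
    for a,u,v in keys(f,roi):
        if 3<a<200: print(round(a,1),round(u,1),round(v,1),ray(f,u,v,.133).round(4),ray(f,u,v,.129).round(4),dep(f,u,v).round(3))
t=load("top0")
for x,y in((97,268),(445,165),(105,325),(450,230),(45,148),(345,55),(270,216),(260,290)):
    u,v=235+x/4,105+y/4
    print((x,y),dep(t,u,v).round(4))
E
```

```text
top0
84.4 301.1 216.7 [ 0.5073 -0.0473  0.133 ] [ 0.5077 -0.0476  0.129 ] [ 0.508 -0.048  0.122]
90.5 325.9 220.5 [ 0.4981 -0.1064  0.133 ] [ 0.4985 -0.1069  0.129 ] [ 0.498 -0.106  0.135]
25.8 313.8 224.3 [ 0.489  -0.0772  0.133 ] [ 0.4894 -0.0777  0.129 ] [ 0.49  -0.078  0.128]
91.8 302.0 227.9 [ 0.4805 -0.049   0.133 ] [ 0.4808 -0.0494  0.129 ] [ 0.48  -0.049  0.135]
30.7 329.2 230.4 [ 0.4745 -0.1135  0.133 ] [ 0.4748 -0.1141  0.129 ] [ 0.475 -0.115  0.125]
72.1 331.4 234.2 [ 0.4652 -0.1185  0.133 ] [ 0.4655 -0.1191  0.129 ] [ 0.475 -0.14  -0.002]
16.0 313.8 235.0 [ 0.4635 -0.0768  0.133 ] [ 0.4638 -0.0773  0.129 ] [ 0.464 -0.078  0.123]
scene0
109.8 216.0 220.3 [ 0.5126 -0.0612  0.133 ] [ 0.5116 -0.0584  0.129 ] [ 0.511 -0.056  0.125]
98.2 204.0 214.8 [ 0.4831 -0.051   0.133 ] [ 0.482  -0.0482  0.129 ] [ 0.483 -0.05   0.132]
28.1 205.0 226.4 [ 0.4925 -0.0809  0.133 ] [ 0.4915 -0.0782  0.129 ] [ 0.491 -0.076  0.126]
107.8 205.6 237.2 [ 0.5006 -0.108   0.133 ] [ 0.4996 -0.1055  0.129 ] [ 0.501 -0.108  0.134]
(97, 268) [0.5888 0.0529 0.2682]
(445, 165) [ 0.7168 -0.1878  0.0019]
(105, 325) [0.5635 0.0486 0.2363]
(450, 230) [ 0.6156 -0.1422  0.2391]
(45, 148) [0.6868 0.0841 0.1573]
(345, 55) [ 0.7449 -0.0991  0.1558]
(270, 216) [ 0.6166 -0.0401  0.2699]
(260, 290) [ 0.5831 -0.0372  0.2346]
```

Left key is about (0.482,-0.050), right about (0.499,-0.107), 60 mm apart, so printer yaw is about 17°. The cover sits at about 0.82 rad. Next I need to know how to set a partial finger opening.

There is no width setting, only fully open or closing until stopped. I'll see how the fingers behave in free air, and have the wrist camera look at the tips.

Run:
```python
from bench import robot,let_go,grasp,status,viewer
import cv2
o=status.get_obs();print(o["time"],o["grip_width"])
r=grasp(3);o=status.get_obs();print(r,o["time"],o["grip_width"])
f=viewer.grab_frame("wrist");cv2.imwrite("pics/w1.png",f["img"])
f=viewer.grab_frame("wrist");o=status.get_obs();print(o["time"],o["grip_width"])
```

```text
0.15 0.9989581108283955
False 1.5083 0.008266454538458043
1.6083 0.005803744247802736
```

View pics/w1.png

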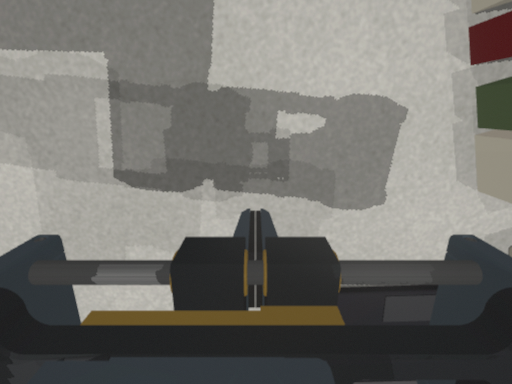

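View pics/wrist0.png

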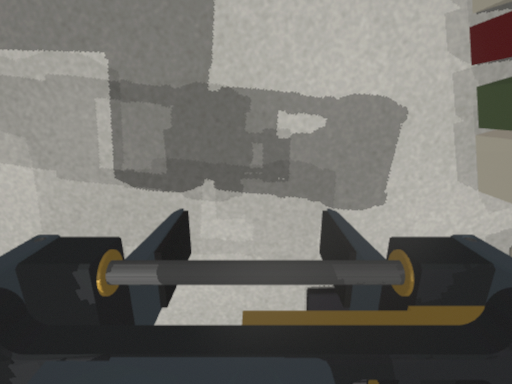

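The fingers close fully in free air, and there is no way to set a partial opening. With the gripper open the inner gap is 91 mm against an 86 mm span over the keys, so the fingers can straddle the keys and grip them from outside. First I'll push the cover shut with the closed fingertips, following its arc.

```bash
cat >> h.py <<'E'
L=np.array([.4818,-.0500]);Rk=np.array([.4994,-.1072])
yv=(L-Rk)/np.linalg.norm(L-Rk); xv=np.array([yv[1],-yv[0]])
mid=(L+Rk)/2; O=mid+.099*xv; yaw=np.degrees(np.arctan2(xv[1],xv[0]))
H=O+.118*xv
def P(fx,fy,z): p=O+fx*xv+fy*yv; return [p[0],p[1],z]
def edge(th,a=.176,b=.05):
    f=a*np.cos(th)-b*np.sin(th);u=a*np.sin(th)+b*np.cos(th); return .118-f,.105+u   # printer x, z
E
python3 - <<'E'
from h import *
from bench import robot,status,viewer,kinematics
print(yaw,O,np.linalg.norm(L-Rk))
t=load("top0")
def th_of(x,y):
    p=dep(t,235+x/4,105+y/4); f=-(p[:2]-H)@xv; u=p[2]-.105
    return np.arctan2(u,f)-np.arctan2(.05,.176), np.hypot(f,u)
for q in((97,270),(270,218),(200,240),(350,195)): print(th_of(*q))
ori=[180,0,yaw-180]
x,z=edge(.8,.155)
robot.servo_line([.176,.6,.36],max_speed=.25)
robot.movep(P(x+.016,0,.36),ori)
o=status.get_obs();print(o["time"],o["tool_pos"],o["eef_rot"],o["wrist_force"])
robot.servo_line(P(x+.016,0,z+.02),max_speed=.15)
o=status.get_obs();print(o["time"],o["tool_pos"],o["wrist_force"])
E
```

```text
17.102728969052375 [ 0.58522212 -0.0494855 ] 0.05984647023843595
(np.float64(0.811299195354902), np.float64(0.1840916177339813))
(np.float64(0.8038834547962708), np.float64(0.18110628193175746))
(np.float64(0.804231426607551), np.float64(0.18239969032076722))
(np.float64(0.8054015321267365), np.float64(0.18462988675298783))
5.1083 [ 0.64435979 -0.03056719  0.36002602] [ 1.79993022e+02  3.18128452e-03 -1.62854309e+02] [ 0.34255789 -0.33780962  0.59492281]
5.85 [ 0.6448296  -0.03119189  0.27196019] [ 0.8917921  -0.99335829  0.51397196]
```

Run:
```python
from h import *
from bench import robot,status,viewer
for th in (.78,.65,.5,.35,.2,.1,.03):
    x,z=edge(th,.155); robot.servo_line(P(x+.016,0,z),max_speed=.08)
    o=status.get_obs();print(th,round(o["time"],2),o["tool_pos"].round(4),o["wrist_force"].round(2))
for z in (.156,.154,.152):
    x,_=edge(0,.155); robot.servo_line(P(x+.016,0,z),max_speed=.05)
    o=status.get_obs();print(z,round(o["time"],2),o["tool_pos"].round(4),o["wrist_force"].round(2))
    if o["wrist_force"][2]>15: break
robot.sleep(.3)
f=viewer.grab_frame("scene");cv2.imwrite("pics/s2.png",f["img"]);np.savez("pics/s2.npz",**f)
```

```text
0.78 6.28 [ 0.6415 -0.0322  0.2498] [ 0.84 -0.37  0.52]
0.65 6.69 [ 0.6243 -0.0375  0.2389] [-0.54 -0.72  0.61]
0.5 7.15 [ 0.6063 -0.0431  0.2233] [0.2  0.72 0.43]
0.35 7.61 [ 0.5906 -0.0479  0.2052] [0.11 0.17 0.84]
0.2 8.07 [ 0.5777 -0.0519  0.1849] [0.35 0.16 0.95]
0.1 8.42 [ 0.5706 -0.0539  0.1702] [-0.03  0.53  0.77]
0.03 8.71 [ 0.5666 -0.0552  0.1596] [ 1.03 -0.45  0.48]
0.156 8.96 [ 0.5651 -0.0557  0.156 ] [-0.43  0.   -0.78]
0.154 9.21 [ 0.5654 -0.0557  0.1552] [-5.77  0.17 19.45]
```

View pics/s2.png

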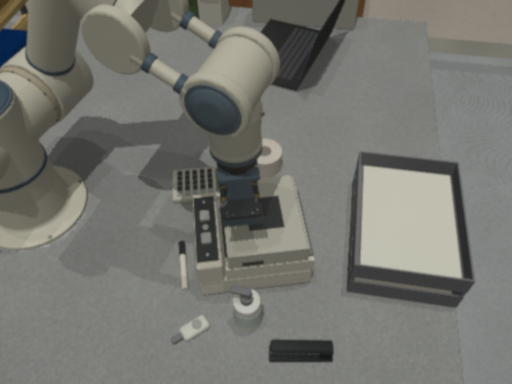

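The cover is flat shut, with the tips stopped at z = 0.155 and 19 N. I'll lift, open, and look at the keys with the wrist camera.

Run:
```python
from h import *
from bench import robot,status,viewer,let_go
from scipy.spatial.transform import Rotation as Ro
x,_=edge(0,.155)
robot.servo_line(P(x+.016,0,.2),max_speed=.15)
robot.servo_line(P(-.099,0,.19),max_speed=.15)
let_go()
robot.sleep(.2)
o=status.get_obs();f=viewer.grab_frame("wrist");print(o["time"],o["tool_pos"],o["eef_rot"],o["wrist_force"],o["grip_width"])
np.savez("pics/w3.npz",pos=o["tool_pos"],rot=o["eef_rot"],**f);cv2.imwrite("pics/w3.png",f["img"])
f=viewer.grab_frame("scene");cv2.imwrite("pics/s3.png",f["img"])
```

```text
12.2833 [ 0.4906051  -0.07861478  0.18999347] [-1.79999104e+02 -1.80726657e-03 -1.62898205e+02] [-0.34258702  0.12235249 -0.56629755] 1.003336031865606
```

View pics/w3.png

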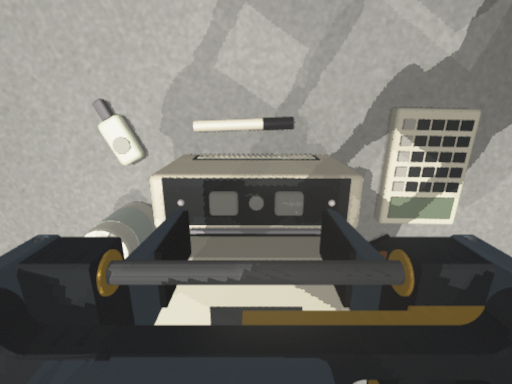

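View pics/s3.png

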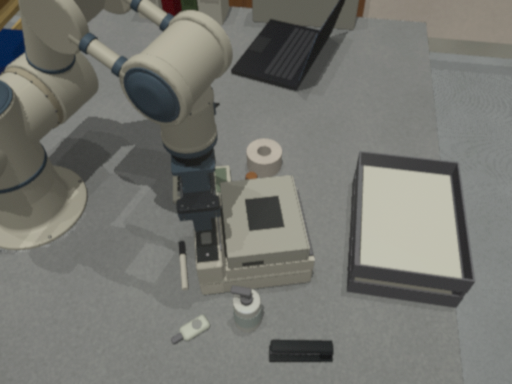

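The wrist view shows the keys at about (224,204) and (289,204), with the power key at (256,203), framed between the open fingers. I'll refine the alignment from it.

```bash
cat >> h.py <<'E'
from scipy.spatial.transform import Rotation as Ro
def wray(f,u,v,z):
    T=f["T_tool_cam"];R=Ro.from_euler("xyz",f["rot"],degrees=True).as_matrix()
    d=R@T[:3,:3]@np.linalg.solve(f["K"],[u,v,1.]);c=f["pos"]+R@T[:3,3]
    return c+d*(z-c[2])/d[2]
E
python3 - <<'E'
from h import *
f=load("w3")
cv2.imwrite("pics/w3c.png",cv2.resize(f["img"][150:240,140:370],None,fx=3.4,fy=3.4,interpolation=cv2.INTER_CUBIC))
for a,u,v in keys(f,(195,184,318,223)):
    if a>20:
        p=wray(f,u,v,.133);q=(p[:2]-O)
        print(round(a),round(u,1),round(v,1),p.round(4),"printer xy",(q@xv).round(4),(q@yv).round(4))
E
```

```text
672 288.6 203.0 [ 0.4792 -0.0497  0.133 ] printer xy -0.1014 0.031
666 223.1 203.0 [ 0.4965 -0.1063  0.133 ] printer xy -0.1015 -0.0282
172 255.9 202.6 [ 0.4875 -0.0781  0.133 ] printer xy -0.1018 0.0014
```

View pics/w3c.png

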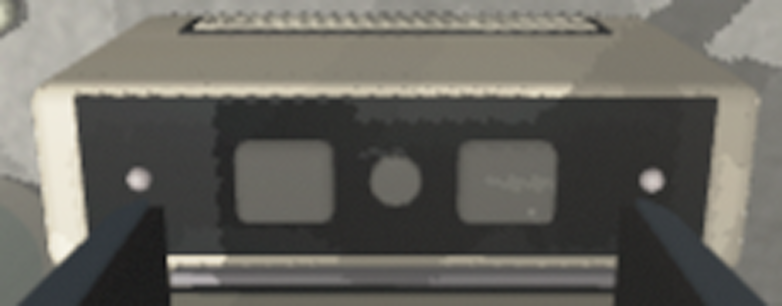

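```bash
cat >> h.py <<'E'
def K(dx=-.001,dy=.0011,z=.2): return P(-.099+dx,dy,z)
E
python3 - <<'E'
from h import *
from bench import robot,status,viewer,let_go
robot.servo_line(K(z=.137),max_speed=.1); robot.sleep(.2)
o=status.get_obs();f=viewer.grab_frame("wrist");print(o["time"],o["tool_pos"],o["wrist_force"])
np.savez("pics/w4.npz",pos=o["tool_pos"],rot=o["eef_rot"],**f)
cv2.imwrite("pics/w4c.png",cv2.resize(f["img"][150:240,150:370],None,fx=3.4,fy=3.4,interpolation=cv2.INTER_CUBIC))
for a,u,v in keys(f,(195,180,318,225)):
    if a>20: print(a,u,v)
E
```

```text
13.2667 [ 0.48968735 -0.07794145  0.13757119] [ 0.43165559  0.75596948 -1.09401525]
2103.5 256.3294434870454 188.05294004040883
377.5625 213.66692186724052 219.1184199635822
377.0625 296.27177606497594 219.12674042764795
71.1875 254.92306848112378 222.09449078138718
```

View pics/w4c.png

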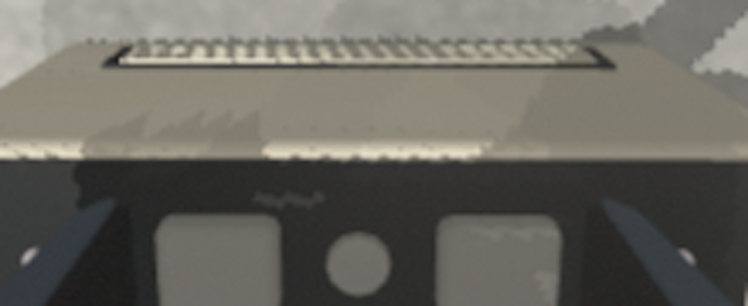

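The keys are centred between the fingers: finger inner edges are at crop columns 132 and 587, and the keys span 155–562. I'll descend just below the key tops, grip lightly, then firmer, and watch forces.

Run:
```python
from h import *
from bench import robot,status,viewer,let_go,grasp
def s(m):
    o=status.get_obs();print(m,round(o["time"],2),o["tool_pos"].round(4),o["wrist_force"].round(2),round(o["grip_width"]*91,1));return o
s("0")
robot.servo_line(K(dy=.0013,z=.1300),max_speed=.03);robot.sleep(.15);s("down")
print(grasp(3));s("g3")
print(grasp(20));robot.sleep(.1);s("g20")
```

```text
0 13.32 [ 0.4896 -0.0779  0.1375] [-0.5  -0.04 -0.33] 91.1
down 13.85 [ 0.4893 -0.0777  0.13  ] [0.14 0.   0.32] 91.1
False
g3 14.13 [ 0.4894 -0.078   0.1301] [ 1.09 -4.51 -0.49] 85.7
False
g20 14.45 [ 0.4895 -0.0779  0.1301] [ 0.5  -6.59  0.09] 85.3
```

Both fingers stopped on the key sides at an opening of 85.7 mm. Now I'll press down gently.

Run:
```python
from h import *
from bench import robot,status,viewer,let_go,grasp
def s(m):
    o=status.get_obs();print(m,round(o["time"],2),o["tool_pos"].round(4),o["wrist_force"].round(2),round(o["grip_width"]*91,1));return o
for z in(.1285,.127,.1258):
    robot.servo_line(K(dy=.0013,z=z),max_speed=.02);robot.sleep(.1);s(z)
```

```text
0.1285 14.8 [ 0.4895 -0.0779  0.1288] [-0.6  -5.77  6.39] 85.0
0.127 15.15 [ 0.4895 -0.0779  0.1273] [-0.65 -4.34  5.33] 85.1
0.1258 15.5 [ 0.4895 -0.0779  0.1262] [-1.54 -5.21  6.48] 85.1
```

```bash
cat >> h.py <<'E'
def wz(f,u,v,r=4):
    d=np.median(f["depth"][v-r:v+r+1,u-r:u+r+1]);T=f["T_tool_cam"];R=Ro.from_euler("xyz",f["rot"],degrees=True).as_matrix()
    p=T[:3,:3]@(np.linalg.solve(f["K"],[u,v,1.])*d)+T[:3,3];return (R@p+f["pos"])[2]
E
python3 - <<'E'
from h import *
from bench import robot,status,viewer
o=status.get_obs();f=viewer.grab_frame("wrist");f.update(pos=o["tool_pos"],rot=o["eef_rot"])
np.savez("pics/w5.npz",**f)
cv2.imwrite("pics/w5c.png",cv2.resize(f["img"][150:250,150:370],None,fx=3.4,fy=3.4,interpolation=cv2.INTER_CUBIC))
g=load("w4");g3=load("w3")
for n,f_,pts in(("w3",g3,((224,204),(289,204),(256,203),(200,190),(310,190))),("w4",g,((214,221),(296,221),(255,224),(200,205),(310,205))),("w5",f,((209,230),(298,230),(254,232),(200,207),(310,207)))):
    print(n,[wz(f_,u,v).round(4) for u,v in pts])
o=status.get_obs();print(o["time"],np.array(o["wrist_force"]).round(2))
E
```

```text
w3 [np.float64(0.1336), np.float64(0.1337), np.float64(0.1295), np.float64(0.1261), np.float64(0.1261)]
w4 [np.float64(0.1335), np.float64(0.1335), np.float64(0.1295), np.float64(0.1262), np.float64(0.1261)]
w5 [np.float64(0.1298), np.float64(0.1298), np.float64(0.1298), np.float64(0.1262), np.float64(0.1262)]
15.55 [-0.98 -4.5   6.56]
```

View pics/w5c.png

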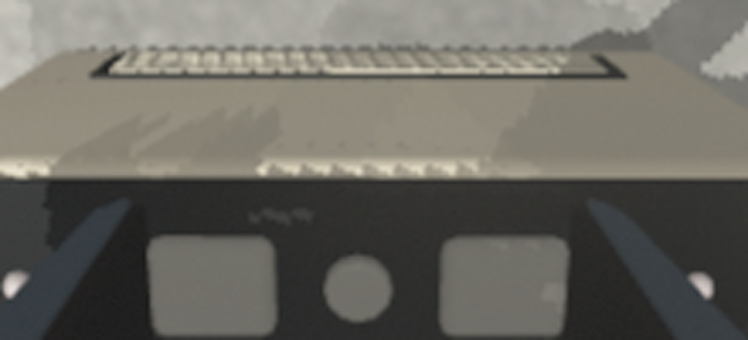

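Wrist depth shows both keys went from 133.5 to 129.8 mm together with the fingers, so the grip isn't slipping. The power key hasn't moved. I'll go to full depth, hold, then raise both with the grip before opening so they come up together.

Run:
```python
from h import *
from bench import robot,status,viewer,let_go,grasp
def s(m):
    o=status.get_obs();print(m,round(o["time"],2),o["tool_pos"].round(4),o["wrist_force"].round(2),round(o["grip_width"]*91,1));return o
def look(n):
    o=status.get_obs();f=viewer.grab_frame("wrist");f.update(pos=o["tool_pos"],rot=o["eef_rot"]);np.savez(f"pics/{n}.npz",**f)
    print([wz(f,u,v,3).round(4) for u,v in((209,231),(298,231),(254,233))])
robot.servo_line(K(dy=.0013,z=.1252),max_speed=.02);robot.sleep(.1);s("a");look("w6")
robot.servo_line(K(dy=.0013,z=.1246),max_speed=.02);robot.sleep(.1);s("b");look("w7")
for i in range(6): robot.sleep(.5);s(i)
look("w8")
```

```text
a 15.9 [ 0.4895 -0.0779  0.1256] [-2.05 -3.66  7.25] 85.0
[np.float64(0.1295), np.float64(0.1292), np.float64(0.1295)]
b 16.3 [ 0.4895 -0.0779  0.1251] [-1.41 -4.64  7.67] 85.2
[np.float64(0.1288), np.float64(0.1287), np.float64(0.1296)]
0 16.85 [ 0.4895 -0.0779  0.1251] [-1.4  -5.15  8.53] 84.8
1 17.35 [ 0.4895 -0.078   0.125 ] [-3.16 -4.43  7.62] 85.2
2 17.85 [ 0.4895 -0.0779  0.1251] [-1.81 -4.45  7.13] 84.9
3 18.35 [ 0.4895 -0.078   0.125 ] [-1.61 -5.22  7.96] 85.0
4 18.85 [ 0.4895 -0.0779  0.1251] [-2.   -4.23  8.28] 85.2
5 19.35 [ 0.4895 -0.0779  0.125 ] [-1.18 -4.83  8.46] 84.9
[np.float64(0.1288), np.float64(0.1288), np.float64(0.1296)]
```

Both keys are 4.7–4.8 mm down at about 8 N total, which is the full-travel spring load, and have been held there for over 3 s. Now I'll raise them together and let go.

Run:
```python
from h import *
from bench import robot,status,viewer,let_go,grasp
def s(m):
    o=status.get_obs();print(m,round(o["time"],2),o["tool_pos"].round(4),o["wrist_force"].round(2),round(o["grip_width"]*91,1));return o
robot.servo_line(K(dy=.0013,z=.1298),max_speed=.02);s("up")
let_go();robot.sleep(.1);s("open")
robot.servo_line(K(dy=.0013,z=.19),max_speed=.1);robot.sleep(.1);s("clear")
o=status.get_obs();f=viewer.grab_frame("wrist");f.update(pos=o["tool_pos"],rot=o["eef_rot"])
print([wz(f,u,v,3).round(4) for u,v in((224,204),(289,204),(256,203))])
robot.servo_line(K(dy=.0013,z=.36),max_speed=.25)
robot.movep([.176,.6,.36],[180,0,-163])
for n in("top","scene"):
    f=viewer.grab_frame(n);cv2.imwrite(f"pics/{n}9.png",f["img"]);np.savez(f"pics/{n}9.npz",**f)
s("end")
f=load("top9")
for q in((97,270),(270,216)): pass
for fx in(-.05,0.06):
    for fy in(-.06,.06):
        p=P(fx,fy,.155);c=f["R"]@p+f["t"];uv=f["K"]@c/c[2];print(fx,fy,dep(f,uv[0],uv[1]).round(4))
```

```text
up 19.81 [ 0.4895 -0.0779  0.1301] [ 0.21 -5.46  4.47] 84.8
open 20.23 [ 0.4892 -0.0775  0.1297] [-0.29  0.82 -0.52] 91.0
clear 21.08 [ 0.4889 -0.0775  0.1893] [-0.3   1.13 -0.26] 90.9
[np.float64(0.1337), np.float64(0.1336), np.float64(0.1298)]
end 24.71 [0.1767 0.5997 0.3601] [ 0.29 -0.14 -0.25] 90.8
-0.05 -0.06 [ 0.555  -0.1215  0.1554]
-0.05 0.06 [ 0.5194 -0.0066  0.1585]
0.06 -0.06 [ 0.6601 -0.0891  0.1554]
0.06 0.06 [0.6252 0.0255 0.1539]
```

View pics/top9.png

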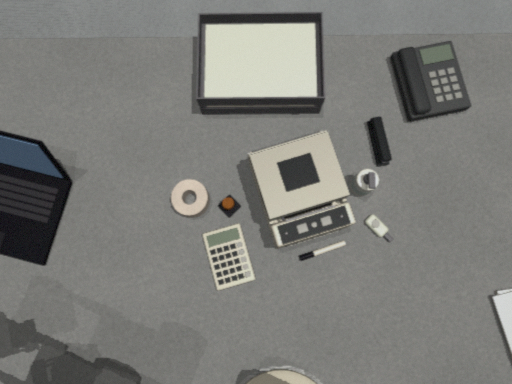

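The top view shows the cover flat and shut, at z of about 0.155. Every loose item is at the same pixels as at the start, for example the roll at (189,197), the calculator at (229,257) and the bottle at (368,180). The keys are up again at 133.6 mm. Handing in.

```bash
python3 -c "
from bench import workorder
print(workorder.hand_in())"
```

```text
the job is handed in; nothing more can be done
None
```

The cover is shut and both oblong keys were held fully down together for over 3 s, then released. I handed the job in; it gives no verdict. My last check was at about 25 s on the robot's clock, against the 48 s limit.

- **Cover:** I pushed it down along its arc with the closed fingertips until it stopped at 19 N. The last depth readings put its top at 154–158 mm at four points, against 155 mm when shut.
- **Keys:** The gripper only opens fully or closes until stopped, so I could not set the fingers 60 mm apart to rest on the key tops. Instead I put one fingertip against the outer side of each key, gripped at 20 N, and pushed both down by friction. "Under the fingers" is therefore side contact rather than tops pressed.
- **Hold:** The wrist camera showed both keys about 4.8 mm down. The vertical force was about 8 N, which matches both springs at full travel.
- **Release:** I raised both keys together before opening the fingers, so neither was left down alone. Afterwards both tops read 133.6 mm, against 133.6 mm before.
- **Power key and other items:** The power key read 129.5–129.8 mm throughout, so it was not pressed. By eye, comparing the first and last top views, the loose items had not moved. The arm ended well clear of everything.

The wrist camera and the fixed cameras disagreed by about 1–2.5 mm on the key positions. I centred the fingers using the wrist view, and a steady 4–5 N sideways force remained while gripping.

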